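Hold a hose adapter on a vacuum port while it is clamped

TASK

Switch the vacuum pump off by flipping the red isolator handle over to its far side, away from you (the red dot), then set the steel hose adapter flange-down on the spring-loaded vacuum port, seated over the brass centring ring, and press it down until the black pointer stands in the green field of the gauge, never bottoming the spring. Be my third hand: finish while still holding it pressed there, steady and upright, so that I can fit the clamp ring; leave the clamp ring and the other things on the bench alone.

Things in the scene. Friction and masses are not known exactly. Their poses are not given: they have to be found in the camera images.
- isolator: fixed grey switch box 84 x 60 x 35 mm with a yellow top plate (top at 39 mm); origin at the centre of its underside on the bench, z up, its x axis points from the near end (green dot) to the far end (red dot); it may be turned up to 0.3 rad about the vertical
- isolator_handle (a joint): angle of the red isolator handle about a level hinge that runs along the isolator's y axis, 47 mm above the bench over the isolator's origin; 0 = on (handle leans 0.6 rad from upright towards the isolator's -x, the green dot, nearest the robot), 1.2 rad = off (leans 0.6 rad towards +x, the red dot). It is over-centre: past upright (0.6 rad) it drops by itself into the nearer end position; pushing takes less than 2 N
- handle_bar (a point): centre of the red cross bar at the end of the isolator handle (bar 44 mm long along the isolator's y, 16 mm thick), 58 mm from the hinge axis; moves with the handle
- adapter: loose steel hose adapter standing upright on the bench, 0.12 kg: round flange 40 mm diameter, 7.5 mm thick at the rim and sloping up to 12.5 mm, with a straight round stem 16 mm in diameter rising from it to 90 mm above the underside (two low ridges, 17.6 mm in diameter, near its top); origin at the centre of its underside, z up along the stem. In the underside is a round recess 27 mm in diameter and 7.5 mm deep that fits over the port's centring ring
- port: fixed aluminium block 80 x 80 x 35 mm carrying an upright sprung vacuum port on its centre; origin at the centre of its underside on the bench, z up; on its -x side a white gauge plate (top at 85 mm above the bench, 34 mm from the axis) has a green field 66 to 74 mm above the bench and a red field below that; on the +x side is a pipe stub, up to 62 mm from the axis and 36 mm high
- port_spring (a joint): how far the port's face has been pressed down, 0 to 0.020 m (0 free, 0.020 bottomed). Spring: about 4 N to start it moving, then 0.6 N per mm. The black pointer moves with it and stands in the green field (its centre line) from 0.006 to 0.014 m, about 8 to 12.5 N
- port_face (a point): centre of the flat top face of the port flange (40 mm diameter), 98 mm above the bench when free; moves down with the spring. A brass centring ring 24 mm in diameter stands 6.5 mm above this face, tapering from 2 mm up to 18 mm across at its top. A tall water bath stands left of the port (y above -0.24, x 0.43 to 0.68): keep the gripper clear of it
- clamp_ring: open aluminium clamp ring lying on the bench, about 75 x 80 x 14 mm, waiting for the colleague: leave it where it lies; origin at the middle of its underside. A tall rotary evaporator stands behind it (x above 0.57)
- tape_roll: roll of cream tape lying flat, 60 mm diameter, 19 mm high, a bystander; origin under its centre. A tall chiller stands to its left (y above 0.53)
- marker: black and red marker pen lying on the bench, 130 mm long, 17 mm thick, a bystander; origin under its centre
- vial_4: small vial with blue cap standing on the bench, 21 mm diameter, 51 mm high, a bystander; origin under its centre
- pipette_bulb_1: red rubber pipette bulb lying on the bench, 56 x 67 x 49 mm, a bystander; origin under its centre
There are look-alikes about, which are no part of the job. Of the things shaped like the adapter, the steel one is meant.

How it is judged:
On the way, in this order (a step that is already met when the one before it is completed fails the run):
1. the isolator handle is over in the off position (value of joint isolator_handle above 1.1 rad), for 0.2 s.
2. the adapter sits flush and centred on the port and is pressed down with the pointer in the green field (horizontal distance between adapter and port_face below 0.004 m and z of adapter in the frame of port_face below 0.002 m and angle between adapter's own z axis and vertical below 0.08 rad and value of joint port_spring between 0.006 and 0.014 m), for 0.5 s.
At the end, for the whole second after the job is handed in: Handle off (over 1.1 rad); adapter on the port: centred within 4 mm, underside within 2 mm of the face, tilt under 0.08 rad, at rest; fingers still press it (over 3 N), spring down 6 to 14 mm (pointer in the green field), 6 to 16 N between adapter and port (all of step 2 and value of joint isolator_handle above 1.1 rad and contact force between adapter and port between 6 and 16 N and contact force between the fingers and adapter above 3 N and linear speed of adapter below 0.01 m/s); the arm keeps its last pose, push and grip.
It fails at once if the port's spring is bottomed (value of joint port_spring above 0.019 m).
It fails at once if a bystander is moved by more than 30 mm (distance of any of clamp_ring, tape_roll, marker, vial_4, pipette_bulb_1 from where it was at the start of the episode above 0.03 m).
It also fails if it takes over 72 s, if anything falls off the work surface, if the arm or the gripper's body presses on something with over 40 N, if the wrist force passes 120 N, or if a joint passes its speed limit or range.

ROBOT

A 7-joint arm with a two-finger parallel gripper is mounted at the origin on a cart in front of the work surface, level with it; the furniture and walls round the work are solid. World frame = base frame: x ahead of the robot, y to its left, z up, the work surface at z = 0. Lengths are in m, angles in rad, forces in N, time in s.
With the tool pointing down it reaches from about 0.425 to 0.95 m from the base axis. Payload 4.7 kg.
Tool frame: the origin (TCP) lies at the very end of the fingers, on their centre line; the grasp point (between the pads) lies 19 mm behind it (manip.grip_point_offset is the z of the grasp point in the tool frame, in m); z points along the fingers, y is the line along which they close (so a half turn about z gives the same grasp; the last joint's range is limited). The gripper opens to 87 mm and grips with 3 to 60 N. Pads are 19 mm wide; open, the fingers measure 117 mm over their backs; the gripper's body (75 mm by 190 mm) begins 51 mm behind the grasp point.
Start: joints at [1.218, 0.469, -0.049, 1.532, 0.024, 1.141, -0.082], TCP at [0.215, -0.64, 0.223] pointing down, gripper open.
Joint ranges: [-2.59, 2.59], [-0.33, 1.99], [-1.39, 1.29], [0.1, 2.45], [-1.04, 4.18], [0.21, 1.99], [-2.66, 2.66]. Speed limits (rad/s): [2.57, 2.57, 3.14, 3.14, 3.14, 3.14, 3.14].

INTERFACE

Orientations are given as a 3x3 rotation matrix whose columns are the frame's x, y, z axes.
In Python, from plant import manip gives the robot as it stands. The module is installed in compiled form; this text tells all that it offers.
- The arm moves only by the shell command python3 -m pendant 'ROWS' [FORCE]. ROWS is JSON, a list of rows, each a list of 3 entries, a list of its own where there are three numbers: the shift along the tool's x, y, z in cm, then the turn, a rotation vector about the tool's x, y, z in rad, then the finger opening in cm, from 0 to 8.7. A call has 1 to 8 rows; each row shifts and turns the commanded pose from where the row before left it, along the tool's axes as they then stand; what a row does not reach is not made up. A row lasts 1/10 s, in which the tool goes at most 50 mm and 8.59 degrees, less where a joint would pass 70% of its speed; a pose out of reach is approached as far as the arm can. A call is refused whole if a number of a shift passes 5 or a number of a turn 0.15, either way. A call with a gripper value outside its range is refused whole. The fingers move at their own pace and stop on an object; FORCE is the grip in N (left out, the last holds). Time passes only in rows, so rows that do not move let the fingers close. It gives the time, the measured TCP pose, the force, the opening and the grip force at its end, in the units of the state.
- manip.get_state(): the state, without advancing time (a new reading comes with each control period).
- manip.read_camera(name): name is "side" or "top"; returns (picture, depth): 480x640x3 uint8, red, green, blue; 480x640 float32, m along the optical axis (not along the pixel's ray), 0 where there is no reading.
- manip.camera_model(name): a dict with "intrinsics" (3x3 intrinsics, pixels), "distortion" ([k1, k2, p1, p2, k3] as OpenCV has them; the pictures are not rectified), "cam_to_world" (4x4, takes a point from camera to world coordinates). Camera axes: x right, y down, z forward; pixel columns grow to the right and rows downward; lengths in m; the calibration is good to about 2 mm. A picture is of the moment at which its call begins. camera_model takes no time and is no camera call.
- manip.sign_off(): hands the job in; it is judged then, once.
The state is a dict: "clock": time; "joint_positions": joint angles; "dq": joint speeds; "joint_efforts": joint torques, N m; "tool_pos": TCP position; "tool_rot": TCP orientation; "wrist_force": force on the tool from outside, world axes, zero at the start; "torque": the same for the moment, N m; "width": opening from 0.0 (shut) to 1.0 (fully open); "grip_force": force on a finger pad.
Only numpy, scipy, OpenCV 4.12 (cv2) and the standard library are available. Lean on these libraries where they do the work, as an engineer would, in place of code of your own. Each camera call takes 0.05 s, during which the arm holds its last target. There are 200 camera calls.

## Working session

There is one attempt and no reset: what is moved stays moved. The work goes in short steps, Python scripts to look and compute and a shell command to move; the robot and the scene stay as the last step left them, time stands still between calls to the robot, and variables do not carry over. Pictures are saved under pics/ and viewed, at most 13 in all, crops included, and the job is handed in when it is done.

```bash
mkdir -p pics; cat > h.py <<'E'
from plant import manip
import numpy as np, cv2
def snap(n):
    p,d=manip.read_camera(n); np.savez('last_'+n,p=p,d=d); return p,d
def load(n):
    z=np.load('last_'+n+'.npz'); return z['p'],z['d']
def world(n,uv,d):
    m=manip.camera_model(n); K=np.array(m['intrinsics']);T=np.array(m['cam_to_world'])
    uv=np.array(uv,float).reshape(-1,1,2); d=np.array(d,float).reshape(-1,1)
    r=cv2.undistortPoints(uv,K,np.array(m['distortion'],float)).reshape(-1,2)
    P=np.c_[r*d,d]; return P@T[:3,:3].T+T[:3,3]
def cloud(n,d,box):
    u0,v0,u1,v1=box; vv,uu=np.mgrid[v0:v1,u0:u1]; dd=d[v0:v1,u0:u1]; ok=dd>0
    return world(n,np.c_[uu[ok],vv[ok]],dd[ok]), np.c_[uu[ok],vv[ok]]
def proj(n,P):
    m=manip.camera_model(n); T=np.linalg.inv(np.array(m['cam_to_world']))
    return cv2.projectPoints(np.array(P,float).reshape(-1,1,3),cv2.Rodrigues(T[:3,:3])[0],T[:3,3],np.array(m['intrinsics']),np.array(m['distortion'],float))[0].reshape(-1,2)
def crop(n,box,name,s):
    p,_=load(n); u0,v0,u1,v1=box
    cv2.imwrite('pics/'+name,cv2.resize(p[v0:v1,u0:u1,::-1],None,fx=s,fy=s,interpolation=cv2.INTER_CUBIC))
E
python3 - <<'E'
from h import *
for n in('top','side'):
    snap(n); crop(n,(0,0,640,480),n+'0.png',1.25)
    m=manip.camera_model(n); print(n,np.round(m['cam_to_world'],3).tolist(),np.round(m['intrinsics'],0).tolist())
s=manip.get_state(); print(s['tool_pos'],np.round(s['tool_rot'],3).tolist(),s['width'],s['clock'])
E
```

```text
top [[-0.175, -0.85, 0.497, -0.382], [-0.985, 0.148, -0.094, 0.105], [0.007, -0.506, -0.862, 1.684], [0.0, 0.0, 0.0, 1.0]] [[616.0, 0.0, 317.0], [0.0, 616.0, 254.0], [0.0, 0.0, 1.0]]
side [[0.92, -0.157, 0.36, 0.052], [-0.392, -0.311, 0.866, -1.242], [-0.024, -0.937, -0.348, 0.562], [0.0, 0.0, 0.0, 1.0]] [[512.0, 0.0, 314.0], [0.0, 512.0, 242.0], [0.0, 0.0, 1.0]]
[ 0.21463881 -0.63938003  0.22160924] [[0.948, 0.318, -0.001], [0.318, -0.948, 0.002], [-0.0, -0.002, -1.0]] 1.0002355002799233 0.1
```

View pics/top0.png

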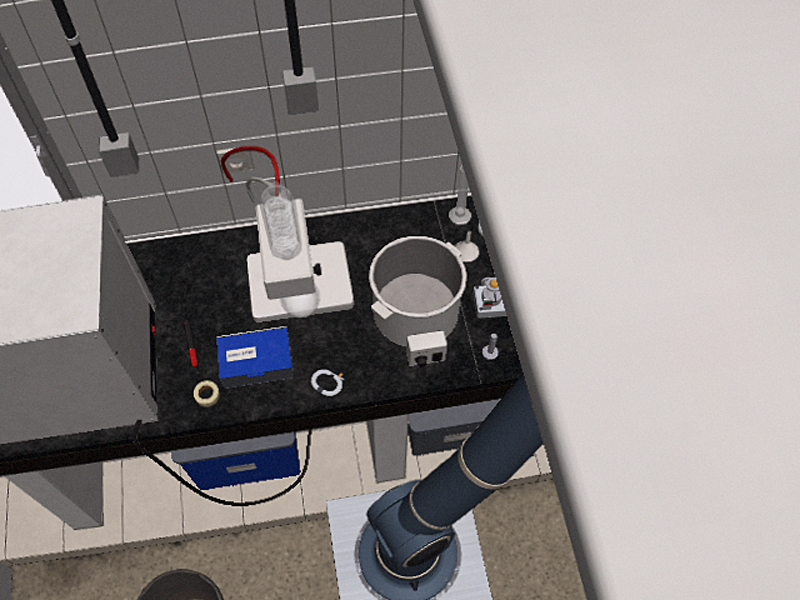

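View pics/side0.png

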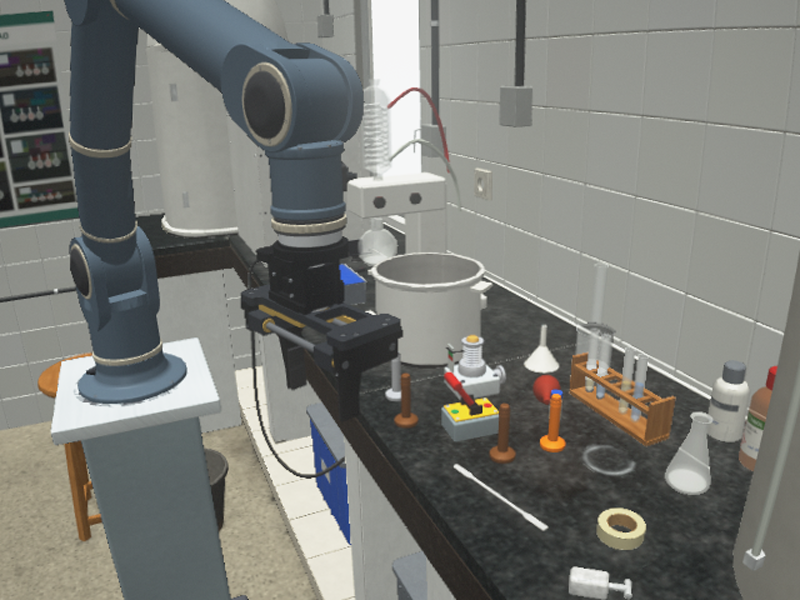

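The top picture shows a grey adapter shape at about (490,347) and the port at (491,298). In the side picture the shapes like the adapter are a grey one (395,380), two brown ones (405,400) and (503,435), and an orange one (553,420). The grey one fits "steel". The isolator is at (470,415) and the port at (472,370). I'll confirm with a crop and take measurements.

```bash
python3 - <<'E'
from h import *
crop('side',(295,255,465,380),'side_c.png',4.7)
crop('top',(370,210,420,300),'top_c.png',6)
for n,box in(('side',(295,255,465,380)),('top',(375,215,412,292))):
    p,d=load(n); P,uv=cloud(n,d,box); c=p[uv[:,1],uv[:,0]].astype(int)
    def rep(name,m):
        if m.sum(): print(n,name,m.sum(),np.round(np.median(P[m],0),3),np.round(P[m].min(0),3),np.round(P[m].max(0),3))
    r,g,b=c.T
    rep('yellow',(r>180)&(g>150)&(b<110))
    rep('red',(r>150)&(g<60)&(b<60))
    rep('green',(g>90)&(r<70)&(b<100))
    h=P[:,2]
    for lo,hi in((.10,.14),(.06,.09),(.02,.06)):
        rep('z%.2f'%lo,(h>lo)&(h<hi)&(abs(r-b)<25)&(r>70))
print(world('side',[[316,304]]*1,[load('side')[1][304,316]]),world('top',[[393,272]],[load('top')[1][272,393]]))
E
```

```text
side yellow 458 [ 0.531 -0.462  0.038] [ 0.473 -0.568 -0.004] [ 0.612 -0.317  0.104]
side red 27 [ 0.475 -0.454  0.098] [ 0.471 -0.47   0.096] [ 0.484 -0.428  0.101]
side green 13 [ 0.488 -0.445  0.04 ] [ 0.482 -0.451  0.039] [ 0.55  -0.303  0.079]
side z0.10 179 [ 0.547 -0.228  0.104] [ 0.503 -0.242  0.1  ] [ 0.616 -0.191  0.112]
side z0.06 1102 [ 0.572 -0.236  0.075] [ 0.432 -0.546  0.06 ] [ 0.817 -0.187  0.09 ]
side z0.02 2139 [ 0.559 -0.32   0.034] [ 0.431 -0.547  0.02 ] [ 0.793 -0.183  0.06 ]
top yellow 1 [ 0.579 -0.325  0.111] [ 0.579 -0.325  0.111] [ 0.579 -0.325  0.111]
top z0.10 19 [ 0.589 -0.311  0.101] [ 0.569 -0.327  0.1  ] [ 0.599 -0.306  0.105]
top z0.06 98 [ 0.568 -0.307  0.077] [ 0.436 -0.338  0.06 ] [ 0.598 -0.283  0.09 ]
top z0.02 354 [ 0.563 -0.305  0.035] [ 0.427 -0.348  0.021] [ 0.651 -0.279  0.06 ]
[[ 0.44475181 -0.29794506  0.03548432]] [[ 0.44248827 -0.28322142  0.07825135]]
```

View pics/side_c.png

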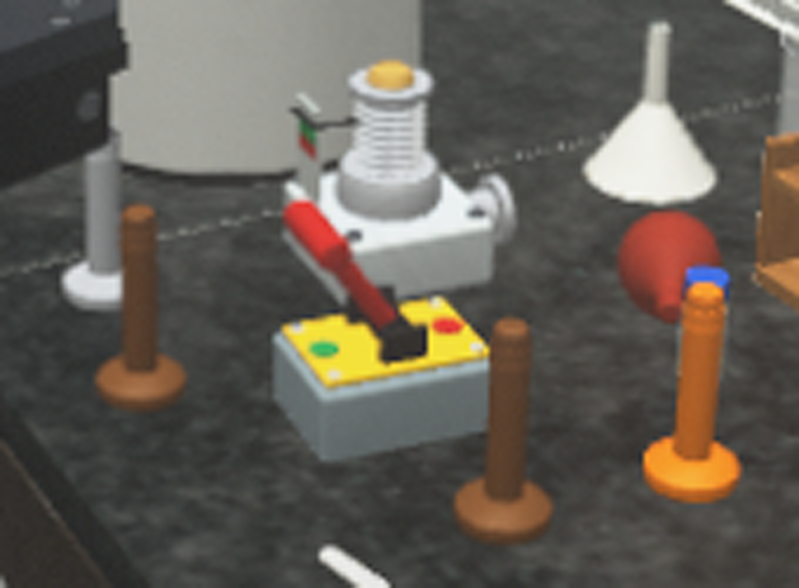

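View pics/top_c.png

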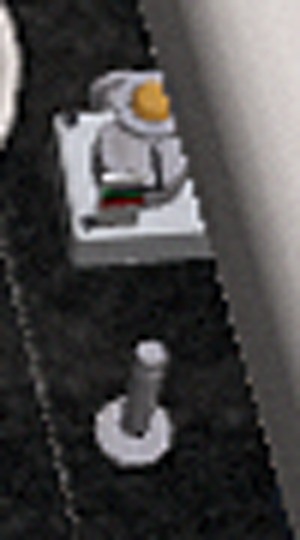

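The crop confirms it: at side-crop (100,215) there is a plain steel-grey stem with a flange (the target), and the other look-alikes are brown (140,300), (505,430) and orange (700,390). The red handle leans toward the green dot. Now I'll turn these pixels into positions by intersecting rays with known heights.

```bash
cat >> h.py <<'E'
def onz(n,uv,z):
    a=world(n,[uv],[0.2])[0]; b=world(n,[uv],[2.0])[0]; return a+(b-a)*(z-a[2])/(b[2]-a[2])
E
python3 - <<'E'
from h import *
S=lambda u,v:(295+(u+.5)/4.7-.5,255+(v+.5)/4.7-.5); T=lambda u,v:(370+(u+.5)/6-.5,210+(v+.5)/6-.5)
q=[onz('side',S(*c),.039)for c in((282,325),(440,298),(490,348),(330,384))]
print('plate',np.round(q,4),np.mean(q,0).round(4))
g=onz('side',S(324,349),.039);r=onz('side',S(447,326),.039);print('dots',g,r,(g+r)/2,np.arctan2(*(r-g)[1::-1]))
for a,b in((0,1),(3,2)): print(np.arctan2(*(q[b]-q[a])[1::-1]),np.linalg.norm(q[b]-q[a]))
print('adapter top',onz('top',T(152,349),.090),'flange',onz('top',T(134,433),.004), 'side flange',onz('side',S(98,280),.0075))
print('ring top: top',onz('top',T(152,100),.1045),'side',onz('side',S(391,73),.1045),'face side',onz('side',S(391,86),.098))
# cloud fits
p,d=load('side')
P,uv=cloud('side',d,(365,265,390,300)); m=(P[:,2]>.0955)&(P[:,2]<.112)&(P[:,1]<-.27); print('port hi',m.sum(),P[m].mean(0),P[m].min(0),P[m].max(0))
P,uv=cloud('side',d,(308,280,325,322)); m=(P[:,2]>.014)&(P[:,1]<-.26)&(P[:,1]>-.33); print('stem',m.sum(),np.median(P[m],0),P[m].min(0),P[m].max(0))
p,d=load('top')
P,uv=cloud('top',d,(384,262,402,290)); m=(P[:,2]>.02)&(P[:,2]<.085); print('stem top',m.sum(),np.median(P[m],0))
E
```

```text
plate [[ 0.4786 -0.4202  0.039 ]
 [ 0.5529 -0.4295  0.039 ]
 [ 0.5494 -0.4772  0.039 ]
 [ 0.4738 -0.4733  0.039 ]] [ 0.5137 -0.45    0.039 ]
dots [ 0.48523384 -0.4465738   0.039     ] [ 0.54271921 -0.45259725  0.039     ] [ 0.51397652 -0.44958552  0.039     ] -0.10440129926119804
-0.12493640586086124 0.07487865036808061
-0.05111377349611083 0.0757457861170806
adapter top [ 0.44948708 -0.28942006  0.09      ] flange [ 0.44773425 -0.28973407  0.004     ] side flange [ 0.44470609 -0.29331105  0.0075    ]
ring top: top [ 0.58357534 -0.32056166  0.1045    ] side [ 0.58203411 -0.33153973  0.1045    ] face side [ 0.58189145 -0.33205834  0.098     ]
port hi 105 [ 0.58201067 -0.32885418  0.09911061] [ 0.56550392 -0.34561875  0.09558409] [ 0.6048186  -0.30419324  0.10415463]
stem 189 [ 0.44762419 -0.29751096  0.04750391] [ 0.43993154 -0.3039494   0.01449532] [ 0.45734962 -0.28707374  0.08780759]
stem top 59 [ 0.44248827 -0.28580954  0.0555702 ]
```

```bash
cat >> h.py <<'E'
def go(t):
    s=manip.get_state(); R=np.array(s['tool_rot']); 
    print('tcp',np.round(s['tool_pos'],4),'shift cm',np.round(100*R.T@(np.array(t)-s['tool_pos']),2),'rotvec',np.round(cv2.Rodrigues(R.T@np.array([[0,1,0],[1,0,0],[0,0,-1.]]))[0].ravel(),3),'F',np.round(s['wrist_force'],1),'w',round(s['width']*8.7,2),'t',s['clock'])
E
python3 -m pendant '[[[0,0,0],[0,0,-0.15],0],[[0,0,0],[0,0,-0.15],0],[[0,0,0],[0,0,-0.15],0],[[0,0,0],[0,0,-0.15],0],[[0,0,0],[0,0,-0.15],0],[[0,0,0],[0,0,-0.15],0],[[0,0,0],[0,0,-0.15],0],[[0,0,0],[0,0,-0.15],0]]' 20
python3 -c "
from h import *
go((.44,-.447,.2))"
```

```text
clock: 0.9
tool_pos: [0.2146, -0.6396, 0.2219]
tool_rot: [[0.041, 0.999, -0.0], [0.999, -0.041, 0.001], [0.001, -0.0, -1.0]]
wrist_force: [-0.0, 0.5, -0.2]
width: 0.355
grip_force: 0.0
tcp [ 0.2146 -0.6396  0.2219] shift cm [20.17 21.74  2.2 ] rotvec [-0.    -0.001 -0.041] F [-0.   0.5 -0.2] w 3.09 t 0.9
```

```bash
python3 -m pendant '[[[2.4,2.8,0],[0,0,-0.04],0],[[2.4,2.8,0],[0,0,0],0],[[2.4,2.8,0.2],[0,0,0],0],[[2.4,2.8,0.3],[0,0,0],0],[[2.4,2.8,0.3],[0,0,0],0],[[2.4,2.8,0.4],[0,0,0],0],[[2.4,2.8,0.5],[0,0,0],0],[[2.4,2.8,0.5],[0,0,0],0]]'
python3 - <<'E'
from h import *
go((.44,-.447,.085))
p,d=snap('side')
print(proj('side',[[.44,-.447,.085],[.4815,-.4465,.095],[.514,-.45,.039]]))
E
```

```text
clock: 1.7
tool_pos: [0.4418, -0.4495, 0.2]
tool_rot: [[0.007, 1.0, -0.001], [1.0, -0.007, 0.0], [0.0, -0.001, -1.0]]
wrist_force: [1.1, -1.2, 0.1]
width: 0.006
grip_force: 0.0
tcp [ 0.4418 -0.4495  0.2   ] shift cm [ 0.24 -0.17 11.5 ] rotvec [-0.001 -0.    -0.007] F [ 1.1 -1.2  0.1] w 0.06 t 1.7
[[343.41463045 313.46777694]
 [362.2059638  304.46816708]
 [376.85004883 326.49147213]]
```

```bash
python3 -m pendant '[[[0.2,-0.2,3.8],[0,0,0],0],[[0,0,3.8],[0,0,0],0],[[0,0,3.8],[0,0,0],0],[[0,0,0],[0,0,0],0],[[0,1.5,0],[0,0,0],0],[[0,1.5,0],[0,0,0],0],[[0,1.5,0],[0,0,0],0],[[0,1.5,0],[0,0,0],0]]'
python3 -m pendant '[[[0,1,0],[0,0,0],0],[[0,1,0],[0,0,0],0],[[0,0.5,0],[0,0,0],0],[[0,0,0],[0,0,0],0],[[0,-2,0],[0,0,0],0],[[0,-2,-1],[0,0,0],0],[[0,0,-4],[0,0,0],0],[[0,0,-4],[0,0,0],8.7]]'
python3 - <<'E'
from h import *
p,d=snap('side'); go((.449,-.291,.2)); crop('side',(295,255,465,380),'side_h.png',4.7)
S=lambda u,v:(295+(u+.5)/4.7-.5,255+(v+.5)/4.7-.5)
print(onz('side',S(140,385),.004))
E
```

```text
clock: 2.55
tool_pos: [0.5021, -0.4493, 0.0885]
tool_rot: [[0.006, 1.0, 0.003], [1.0, -0.006, -0.002], [-0.002, 0.003, -1.0]]
wrist_force: [0.3, -0.5, 0.4]
width: 0.003
grip_force: 0.1
clock: 3.35
tool_pos: [0.4816, -0.4491, 0.1765]
tool_rot: [[0.009, 1.0, -0.003], [1.0, -0.009, 0.002], [0.002, -0.003, -1.0]]
wrist_force: [1.7, -0.5, 0.6]
width: 0.041
grip_force: 0.0
tcp [ 0.486  -0.4515  0.1852] shift cm [16.01 -3.83 -1.62] rotvec [ 0.008  0.007 -0.009] F [ 2.2 -0.4  4.7] w 0.65 t 3.4
[ 0.42534464 -0.38581868  0.004     ]
```

View pics/side_h.png

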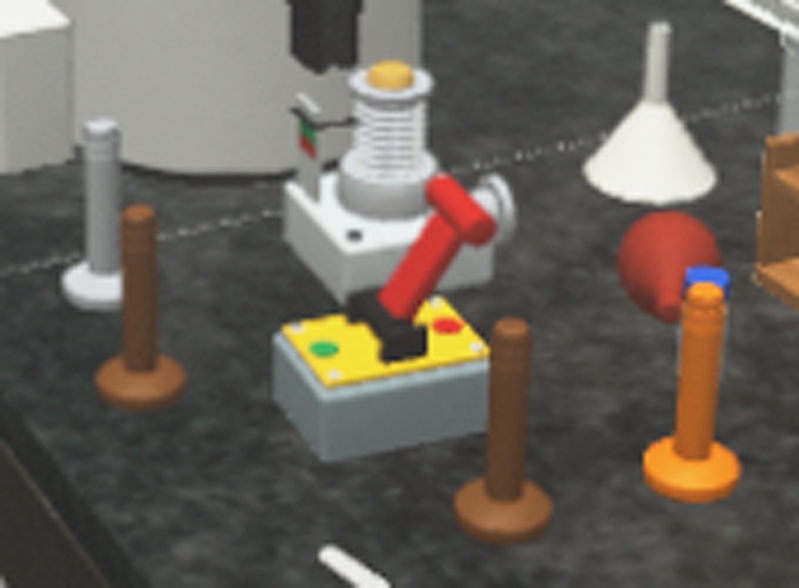

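The handle now leans to the red dot (bar at crop (460,210)), so it is off. The steel adapter is fully visible: stem top at (102,127), flange at (98,283). Next I'll refine the adapter's position and check the bath's rim.

```bash
python3 - <<'E'
from h import *
S=lambda u,v:(295+(u+.5)/4.7-.5,255+(v+.5)/4.7-.5)
print('top of stem',onz('side',S(102,126),.090),'flange rim top',onz('side',S(98,281),.0075))
p,d=load('side'); P,uv=cloud('side',d,(308,278,322,312))
m=(P[:,2]>.02)&(P[:,2]<.088)&(P[:,1]>-.33)&(P[:,1]<-.25)
Q=P[m][:,:2]
from scipy.optimize import least_squares
f=least_squares(lambda c:np.linalg.norm(Q-c,axis=1)-.008,[.449,-.291],loss='soft_l1',f_scale=.002); print('stem fit',f.x,m.sum())
P,uv=cloud('side',d,(366,265,390,278)); m=(P[:,2]>.0955)&(P[:,2]<.1)&(P[:,1]<-.27); print('face',P[m].min(0),P[m].max(0))
p,d=load('top'); P,uv=cloud('top',d,(290,180,375,280)); m=(P[:,2]>.05)&(P[:,0]>.4)
print('bath',np.percentile(P[m],[1,99],axis=0))
go((.449,-.291,.2))
E
```

```text
top of stem [ 0.44736892 -0.29676272  0.09      ] flange rim top [ 0.44430866 -0.29423731  0.0075    ]
stem fit [ 0.44961758 -0.29171274] 197
face [ 0.56354318 -0.34732442  0.09554513] [ 0.60401426 -0.30432432  0.0997113 ]
bath [[ 0.44126852 -0.23879227  0.05218711]
 [ 0.70017623 -0.01794842  0.18665609]]
tcp [ 0.486  -0.4515  0.1852] shift cm [16.01 -3.83 -1.62] rotvec [ 0.008  0.007 -0.009] F [ 2.2 -0.4  4.7] w 0.65 t 3.4
```

```bash
python3 -m pendant '[[[3,-0.8,0],[0,0,0],8.7],[[3,-0.8,0.4],[0,0,0],8.7],[[3,-0.8,0.5],[0,0,0],8.7],[[3,-0.8,0.5],[0,0,0],8.7],[[3,-0.7,0.5],[0,0,0],8.7],[[0.9,0,0.5],[0,0,0],8.7],[[0,0,0],[0,0,0],8.7],[[0,0,0],[0,0,0],8.7]]'
python3 -c "
from h import *
go((.448,-.293,.031))"
```

```text
clock: 4.2
tool_pos: [0.4464, -0.2912, 0.1527]
tool_rot: [[0.008, 1.0, 0.001], [1.0, -0.008, -0.001], [-0.001, 0.001, -1.0]]
wrist_force: [0.1, -0.1, -0.2]
width: 0.786
grip_force: 0.0
tcp [ 0.4464 -0.2912  0.1527] shift cm [-0.16  0.16 12.17] rotvec [ 0.001  0.001 -0.008] F [ 0.1 -0.1 -0.2] w 6.84 t 4.2
```

```bash
python3 -m pendant '[[[-0.2,0.2,2],[0,0,-0.008],8.7],[[0,0,2.5],[0,0,0],8.7],[[0,0,2.5],[0,0,0],8.7],[[0,0,2.5],[0,0,0],8.7],[[0,0,1.7],[0,0,0],8.7],[[0,0,1],[0,0,0],8.7],[[0,0,0],[0,0,0],8.7],[[0,0,0],[0,0,0],8.7]]'
python3 - <<'E'
from h import *
snap('side'); snap('top'); crop('side',(270,230,400,330),'side_g.png',6)
go((.448,-.293,.031))
E
```

```text
clock: 5.0
tool_pos: [0.4488, -0.2926, 0.031]
tool_rot: [[-0.0, 1.0, 0.001], [1.0, 0.0, -0.001], [-0.001, 0.001, -1.0]]
wrist_force: [-0.2, -0.1, 0.4]
width: 1.0
grip_force: 0.0
tcp [ 0.449  -0.2924  0.0316] shift cm [-0.06 -0.1   0.05] rotvec [0.002 0.001 0.001] F [-0.  -0.4 -0. ] w 8.68 t 5.1
```

View pics/side_g.png

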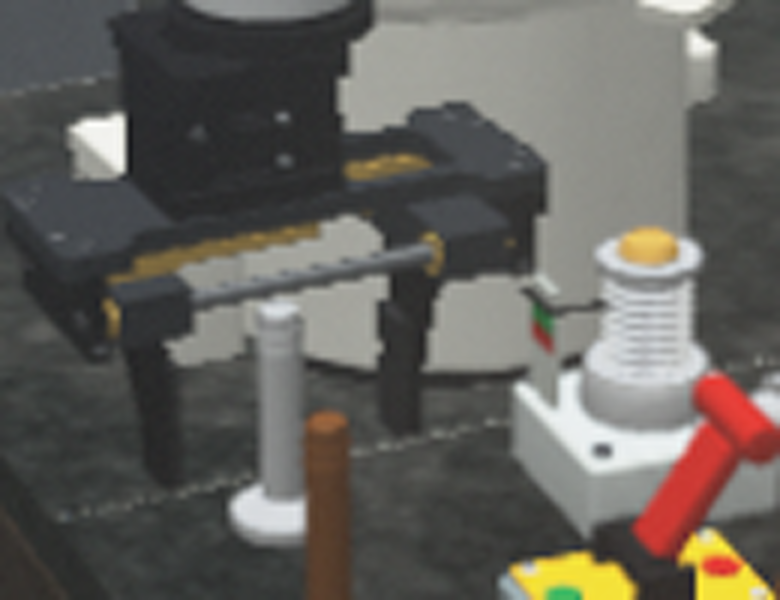

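The stem (280,305–490) stands midway between the fingertips (165,475) and (400,425), so I'll close.

```bash
python3 -m pendant '[[[0,0,0],[0,0,0],0],[[0,0,0],[0,0,0],0],[[0,0,0],[0,0,0],0],[[0,0,0],[0,0,0],0],[[0,0,0],[0,0,0],0],[[0,0,0],[0,0,0],0],[[0,0,0],[0,0,0],0],[[0,0,0],[0,0,0],0]]' 40
python3 -m pendant '[[[0,0,0],[0,0,0],0],[[0,0,0],[0,0,0],0],[[0,0,-1],[0,0,0],0],[[0,0,-2],[0,0,0],0],[[0,0,-3],[0,0,0],0],[[0,0,-3],[0,0,0],0],[[0,0,-3],[0,0,0],0],[[0,0,0],[0,0,0],0]]'
python3 -c "
from h import *
go((.583,-.329,.155))"
```

```text
clock: 5.9
tool_pos: [0.4482, -0.2917, 0.0306]
tool_rot: [[-0.001, 1.0, 0.0], [1.0, 0.001, -0.0], [-0.0, 0.0, -1.0]]
wrist_force: [0.5, -0.9, 0.1]
width: 0.354
grip_force: 0.0
clock: 6.7
tool_pos: [0.4507, -0.2929, 0.1551]
tool_rot: [[-0.001, 1.0, 0.007], [1.0, 0.001, -0.005], [-0.005, 0.007, -1.0]]
wrist_force: [0.2, 0.1, -1.7]
width: 0.178
grip_force: 40.0
tcp [ 0.4507 -0.2929  0.1551] shift cm [-3.62 13.22  0.12] rotvec [0.007 0.005 0.001] F [ 0.2  0.1 -1.7] w 1.55 t 6.7
```

```bash
python3 -m pendant '[[[-0.6,2,0],[0,0,0],0],[[-0.6,2.2,0],[0,0,0],0],[[-0.6,2.4,0],[0,0,0],0],[[-0.6,2.4,0],[0,0,0],0],[[-0.6,2.2,0],[0,0,0],0],[[-0.6,2,0],[0,0,0],0],[[0,0,0],[0,0,0],0],[[0,0,0],[0,0,0],0]]'
python3 - <<'E'
from h import *
snap('side'); snap('top'); crop('side',(340,220,420,290),'side_p.png',8)
a=load('top')[0][200:270,350:430]; cv2.imwrite('pics/top_p.png',cv2.resize(a[:,:,::-1],None,fx=7,fy=7,interpolation=cv2.INTER_CUBIC))
go((.583,-.329,.155))
E
```

```text
clock: 7.5
tool_pos: [0.5792, -0.327, 0.1492]
tool_rot: [[-0.001, 1.0, -0.003], [1.0, 0.001, 0.001], [0.001, -0.003, -1.0]]
wrist_force: [-0.9, 1.1, -2.5]
width: 0.173
grip_force: 40.0
tcp [ 0.5788 -0.3272  0.1499] shift cm [-0.18  0.42 -0.52] rotvec [-0.002 -0.001  0.001] F [ 0.4  0.2 -1.4] w 1.5 t 7.6
```

View pics/side_p.png

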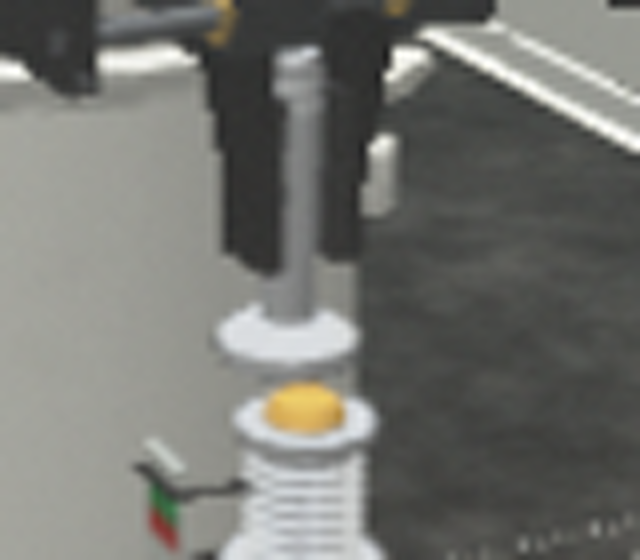

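View pics/top_p.png

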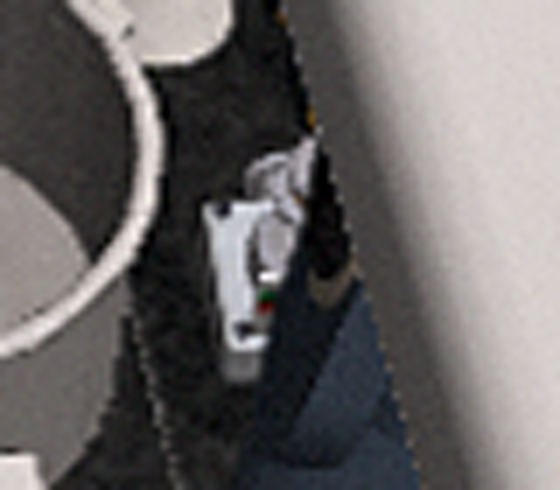

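The adapter's flange (rim left/right 217/358, centre about (288,335)) hangs left of the port flange (232/378, centre about (305,420)). The top view is blocked by the arm. I'll compute the offset and tilt with the camera model.

```bash
python3 - <<'E'
from h import *
from scipy.optimize import least_squares
C=lambda u,v:np.array([340+(u+.5)/8-.5,220+(v+.5)/8-.5])
th=np.linspace(0,2*np.pi,181)
def ext(c,z,r=.02):
    q=proj('side',np.c_[c[0]+r*np.cos(th),c[1]+r*np.sin(th),0*th+z]); return np.array([q[:,0].min(),q[:,0].max(),q[:,1].max(),q[:,1].min()])
sub=lambda l,r,b:np.array([C(l,0)[0],C(r,0)[0],C(0,b)[1]])
port=least_squares(lambda c:ext(c,.098)[:3]-sub(232,378,447),[.583,-.329]); print('port',port.x,port.fun)
for z in(.1245,.1265,.1285):
    a=least_squares(lambda c:ext(c,z)[:3]-sub(217,358,364),[.579,-.327]); print('adapter z',z,a.x,a.fun)
v=(proj('side',[[.58,-.328,.12],[.58,-.328,.21]])-[340,220])*8; print('vertical dir',v)
p,d=load('side'); P,uv=cloud('side',d,(372,226,382,262)); m=(P[:,1]<-.30)&(P[:,1]>-.36)&(P[:,0]>.56)&(P[:,0]<.6)
for lo,hi in((.132,.15),(.15,.17),(.17,.185),(.185,.20)):
    k=m&(P[:,2]>lo)&(P[:,2]<hi)
    if k.sum()>5: print(lo,k.sum(),np.median(P[k],0).round(4), uv[k][:,0].mean())
print('stem top z',P[m][:,2].max())
E
```

```text
port [ 0.58466963 -0.32664389] [ 0.17971846 -0.17926219  0.01401864]
adapter z 0.1245 [ 0.57802886 -0.32744715] [-0.23245625  0.23181843 -0.019256  ]
adapter z 0.1265 [ 0.57567631 -0.33153301] [-0.27326231  0.27250914 -0.02273687]
adapter z 0.1285 [ 0.57332383 -0.33561873] [-0.31443695  0.31356638 -0.02627961]
vertical dir [[290.79350327 346.65669256]
 [296.78486105  39.15209329]]
0.132 51 [ 0.5744 -0.3327  0.1405] 375.52941176470586
0.15 85 [ 0.5773 -0.334   0.1594] 376.6235294117647
0.17 68 [ 0.576  -0.3343  0.1777] 376.4117647058824
0.185 67 [ 0.5767 -0.3342  0.1935] 376.65671641791045
stem top z 0.21163086242875673
```

```bash
python3 -m pendant '[[[0,0.3,0],[0,0,0],0],[[0,0.3,0],[0,0,0],0],[[0,0,0.4],[0,0,0],0],[[0,0,0.4],[0,0,0],0],[[0,0,0.3],[0,0,0],0],[[0,0,0.2],[0,0,0],0],[[0,0,0],[0,0,0],0],[[0,0,0],[0,0,0],0]]'
python3 - <<'E'
from h import *
snap('side'); crop('side',(340,220,420,290),'side_q.png',8)
go((.5845,-.327,.1285))
E
```

```text
clock: 8.4
tool_pos: [0.5862, -0.3276, 0.1375]
tool_rot: [[-0.001, 1.0, 0.0], [1.0, 0.001, -0.0], [-0.0, 0.0, -1.0]]
wrist_force: [0.1, -0.9, -1.7]
width: 0.175
grip_force: 40.0
tcp [ 0.5863 -0.3276  0.1377] shift cm [ 0.06 -0.18  0.92] rotvec [0.    0.    0.001] F [-0.7  0.5 -1.5] w 1.49 t 8.45
```

View pics/side_q.png

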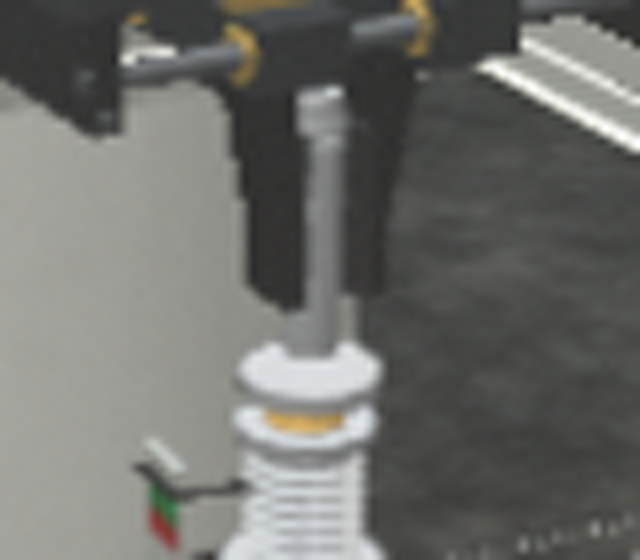

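The adapter rim (238–382) is now nearly over the port flange (232–378), about 1 mm too far in x. I'll correct that and lower it.

```bash
python3 -m pendant '[[[0,-0.1,0],[0,0,0],0],[[0,0,0.3],[0,0,0],0],[[0,0,0.2],[0,0,0],0],[[0,0,0.2],[0,0,0],0],[[0,0,0],[0,0,0],0]]'
python3 -m pendant '[[[0,0,0.2],[0,0,0],0],[[0,0,0.1],[0,0,0],0],[[0,0,0],[0,0,0],0],[[0,0,0],[0,0,0],0]]'
python3 -m pendant '[[[0,0,0.1],[0,0,0],0],[[0,0,0.1],[0,0,0],0],[[0,0,0],[0,0,0],0],[[0,0,0],[0,0,0],0]]'
```

```text
clock: 8.95
tool_pos: [0.5857, -0.3269, 0.1305]
tool_rot: [[-0.002, 1.0, 0.001], [1.0, 0.002, 0.001], [0.001, 0.001, -1.0]]
wrist_force: [1.5, 1.1, -1.4]
width: 0.172
grip_force: 40.0
clock: 9.35
tool_pos: [0.5858, -0.3268, 0.1281]
tool_rot: [[-0.002, 1.0, 0.001], [1.0, 0.002, 0.001], [0.001, 0.001, -1.0]]
wrist_force: [1.4, 2.9, 3.0]
width: 0.175
grip_force: 40.0
clock: 9.75
tool_pos: [0.5858, -0.3269, 0.1259]
tool_rot: [[-0.001, 1.0, 0.001], [1.0, 0.001, 0.001], [0.001, 0.001, -1.0]]
wrist_force: [1.9, 4.6, 3.3]
width: 0.175
grip_force: 40.0
```

```bash
python3 -m pendant '[[[0.1,0.05,0],[0,0,0],0],[[0,0,0],[0,0,0],0],[[0,0,0],[0,0,0],0]]'
python3 -m pendant '[[[0.1,0.05,0],[0,0,0],0],[[0,0,0],[0,0,0],0],[[0,0,0],[0,0,0],0]]'
python3 - <<'E'
from h import *
snap('side'); crop('side',(350,235,410,295),'side_r.png',10)
go((.5845,-.327,.1187))
E
```

```text
clock: 10.05
tool_pos: [0.5858, -0.3268, 0.1257]
tool_rot: [[-0.001, 1.0, 0.0], [1.0, 0.001, -0.0], [-0.0, 0.0, -1.0]]
wrist_force: [1.4, 3.0, 4.2]
width: 0.172
grip_force: 40.0
clock: 10.35
tool_pos: [0.5859, -0.3267, 0.1256]
tool_rot: [[-0.0, 1.0, -0.0], [1.0, 0.0, -0.001], [-0.001, -0.0, -1.0]]
wrist_force: [0.2, 1.1, 4.2]
width: 0.171
grip_force: 40.0
tcp [ 0.5859 -0.3267  0.1256] shift cm [-0.03 -0.14  0.69] rotvec [-0.     0.001  0.   ] F [0.8 1.2 5.1] w 1.47 t 10.4
```

View pics/side_r.png

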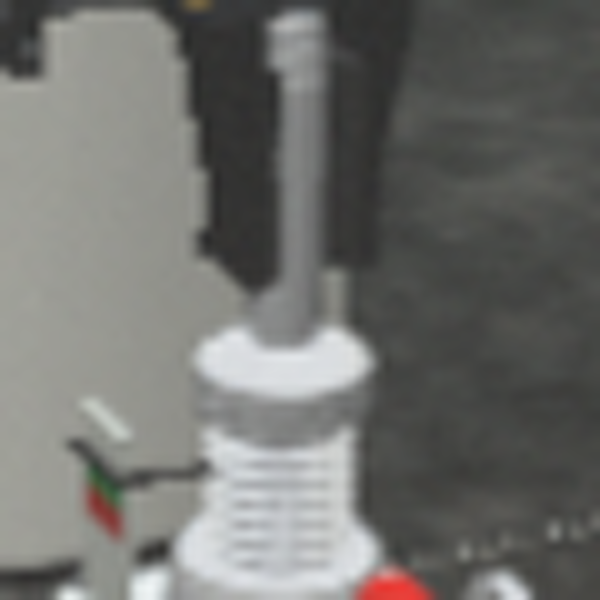

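The adapter sits flush on the port, rims aligned at (195–375, 370–430), and the pointer at (90,455) is just above the green field. I'll press further in small steps.

```bash
python3 -m pendant '[[[0,0,0.1],[0,0,0],0],[[0,0,0.1],[0,0,0],0],[[0,0,0.1],[0,0,0],0],[[0,0,0.1],[0,0,0],0],[[0,0,0],[0,0,0],0],[[0,0,0],[0,0,0],0]]'
python3 -m pendant '[[[0,0,0.1],[0,0,0],0],[[0,0,0.1],[0,0,0],0],[[0,0,0.1],[0,0,0],0],[[0,0,0],[0,0,0],0],[[0,0,0],[0,0,0],0],[[0,0,0],[0,0,0],0]]'
python3 - <<'E'
from h import *
snap('side'); crop('side',(350,235,410,295),'side_s.png',10)
go((.5845,-.327,.1187))
E
```

```text
clock: 11.0
tool_pos: [0.5859, -0.3267, 0.1219]
tool_rot: [[-0.0, 1.0, -0.0], [1.0, 0.0, -0.001], [-0.001, -0.0, -1.0]]
wrist_force: [-0.9, 0.3, 6.7]
width: 0.174
grip_force: 40.0
clock: 11.6
tool_pos: [0.5859, -0.3266, 0.1193]
tool_rot: [[-0.0, 1.0, -0.0], [1.0, 0.0, -0.002], [-0.002, -0.0, -1.0]]
wrist_force: [-1.1, 0.1, 7.4]
width: 0.173
grip_force: 40.0
tcp [ 0.5859 -0.3266  0.1193] shift cm [-0.04 -0.14  0.06] rotvec [-0.     0.002  0.   ] F [-1.7  0.7  7.4] w 1.51 t 11.65
```

View pics/side_s.png

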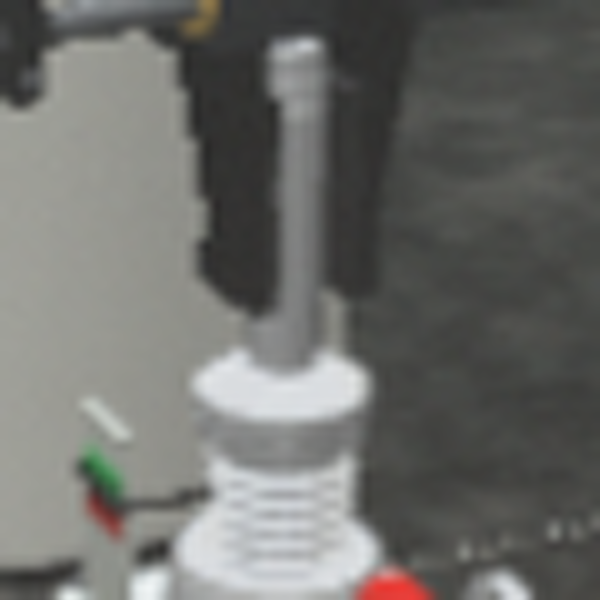

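```bash
python3 -m pendant '[[[0,0,0.1],[0,0,0],0],[[0,0,0],[0,0,0],0],[[0,0,0],[0,0,0],0],[[0,0,0],[0,0,0],0],[[0,0,0],[0,0,0],0],[[0,0,0],[0,0,0],0]]'
python3 - <<'E'
from h import *
for z in (.08,.076,.072,.070,.068): print(z,proj('side',[[.5625,-.3275,z],[.557,-.3275,z]]).round(1).tolist())
print('seen free',340+210.5/8-.5,220+489.5/8-.5,' pressed',350+16.5-.5,235+49.95-.5)
S=[]
for i in range(3):
    manip.read_camera('side'); s=manip.get_state(); S.append(np.r_[s['tool_pos'],s['wrist_force'],s['grip_force']])
print(np.mean(S,0).round(4))
p,d=snap('side')
c=p[250:295,353:364]
for v in range(275,292): print(v,p[v,367].tolist(),p[v,368].tolist(),p[v,369].tolist())
E
```

```text
clock: 12.25
tool_pos: [0.586, -0.3266, 0.1184]
tool_rot: [[-0.0, 1.0, -0.0], [1.0, 0.0, -0.002], [-0.002, -0.0, -1.0]]
wrist_force: [-0.6, 0.6, 8.8]
width: 0.174
grip_force: 40.0
0.08 [[369.1, 281.1], [366.9, 281.6]]
0.076 [[369.0, 282.7], [366.9, 283.2]]
0.072 [[369.0, 284.3], [366.9, 284.8]]
0.07 [[369.0, 285.1], [366.8, 285.6]]
0.068 [[369.0, 285.9], [366.8, 286.4]]
seen free 365.8125 280.6875  pressed 366.0 284.45
[ 0.586  -0.3267  0.1185 -1.3555  0.3012  8.3589 39.9995]
275 [143, 145, 139] [145, 144, 139] [137, 137, 135]
276 [143, 144, 138] [144, 144, 138] [134, 135, 131]
277 [144, 145, 138] [144, 144, 137] [134, 135, 130]
278 [143, 143, 137] [144, 144, 137] [133, 133, 129]
279 [143, 142, 137] [142, 143, 137] [127, 127, 123]
280 [142, 143, 136] [142, 143, 137] [141, 142, 136]
281 [144, 145, 139] [143, 143, 137] [142, 143, 137]
282 [142, 143, 137] [142, 142, 136] [142, 143, 136]
283 [142, 143, 137] [141, 142, 135] [135, 135, 129]
284 [129, 129, 123] [128, 128, 123] [102, 102, 99]
285 [90, 88, 86] [88, 86, 83] [87, 87, 84]
286 [143, 143, 136] [143, 143, 137] [155, 157, 153]
287 [141, 141, 135] [155, 156, 152] [200, 204, 208]
288 [136, 136, 134] [190, 194, 197] [217, 220, 223]
289 [149, 150, 152] [206, 210, 214] [217, 221, 223]
290 [152, 153, 153] [208, 212, 214] [218, 222, 224]
291 [150, 151, 150] [193, 197, 199] [213, 216, 219]
```

The pointer's shift in the image (about 4 px, or 10 mm) and the force (about 10 N) both put the spring at mid-green. The adapter is steady and upright, so I'm handing in.

```bash
python3 -m pendant '[[[0,0,0],[0,0,0],0],[[0,0,0],[0,0,0],0],[[0,0,0],[0,0,0],0]]' && python3 -c "
from plant import manip
print(manip.sign_off())"
```

```text
clock: 12.75
tool_pos: [0.5859, -0.3266, 0.1184]
tool_rot: [[-0.0, 1.0, -0.0], [1.0, 0.0, -0.002], [-0.002, -0.0, -1.0]]
wrist_force: [-1.2, -0.2, 8.4]
width: 0.175
grip_force: 40.0
the job is handed in; nothing more can be done
None
```

I flipped the isolator to off and handed in with the steel adapter seated on the port and held steady and upright, about 10 mm down at about 10 N, mid-green by my readings; sign-off returned no verdict.

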